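# Clear the index slide and hold its plunger out

### The arm

A 6-joint arm with a two-finger parallel gripper is mounted at the origin on a cart in front of the work surface, level with it; the furniture and walls round the work are solid. World frame = base frame: x ahead of the robot, y to its left, z up, the work surface at z = 0. Lengths are in m, angles in rad, forces in N, time in s.
With the tool pointing down it reaches from about 0.3 to 0.875 m from the base axis. Payload 6.4 kg.
Tool frame: the origin (TCP) lies between the finger pads; the fingertips stand 11 mm ahead of it and the grasp point (between the pads) lies 8 mm behind it (ctrl.tcp_to_tips is the distance from the TCP to the fingertips, in m); x points along the fingers, z is the direction in which the jaws open and shut, and the axes are right-handed (so a half turn about x gives the same grasp; the last joint's range is limited). The gripper opens to 85 mm and grips with 20 to 120 N. Pads are 22 mm wide; open, the fingers measure 114 mm over their backs; the gripper's body (76 mm by 85 mm) begins 54 mm behind the grasp point. The pads swing forward as they close: fully open they stand 13 mm farther back than shut.
Start: joints at [-1.535, 0.181, 1.607, -0, 1.354, -0.206], TCP at [0.138, -0.558, 0.242] pointing down, gripper open.
Joint ranges: [-2.99, 2.99], [-0.89, 2.07], [0.3, 2.58], [-1.14, 4.28], [0, 2.63], [-3.12, 3.12]. Speed limits (rad/s): [2.57, 2.57, 3.01, 3.14, 3.14, 3.14].

### API

Orientations are given as a unit quaternion [w, x, y, z].
In Python, from bench import ctrl, eyes, hand_in gives the robot as it stands. The module is installed in compiled form; this text tells all that it offers.
- The arm moves only by the tool step_arm, never from a script. Its arguments are lists of equal length, an entry for each row: "xyz": the shift along the world's x, y, z in mm, a list of three; "spin": the turn about the world's z in rad; "fingers": the opening in per cent of the stroke, from 0 (shut) to 100 (fully open). A call has 1 to 10 rows; each row is the pose to reach, as a shift and turn from the pose commanded when the call began; what a row does not reach only later rows make up. A row lasts 1/10 s, in which the tool goes at most 50 mm and 8.59 degrees, less where a joint would pass 70% of its speed; a pose out of reach is approached as far as the arm can. A call with a gripper value outside its range is refused whole. The fingers move at their own pace and stop on an object; the grip force is fixed at half the most. Time passes only in rows, so rows that repeat a pose let the fingers close. It gives the time, the measured TCP pose, the force and the opening at its end, in the units of the state.
- ctrl.get_obs(): the state, without advancing time (a new reading comes with each control period).
- eyes.camera(name): name is "scene" or "top"; returns the picture (420x560x3 uint8, red, green, blue); there is no depth.
- eyes.camera_model(name): a dict with "vertical_fov" (degrees; the focal length in pixels is half the picture's height over the tangent of half this angle, whatever the lens; pixels are square), "cx", "cy" (the principal point, pixels), "pose" (4x4, takes a point from camera to world coordinates). Camera axes: x right, y up, looking along -z (the intrinsics and any distortion apply to the point x, -y, -z); pixel columns grow to the right and rows downward; lengths in m; the calibration is good to about 2 mm. A picture is of the moment at which its call begins. camera_model takes no time and is no camera call.
- hand_in(): hands the job in, once; it reports no verdict.
The state is a dict: "time_s": time; "q": joint angles; "dq": joint speeds; "joint_efforts": joint torques, N m; "eef_pos": TCP position; "eef_rot": TCP orientation; "wrist_force": force on the tool from outside, world axes, zero at the start; "torque": the same for the moment, N m; "opening": opening from 0.0 (shut) to 1.0 (fully open).
Only numpy, scipy, OpenCV 4.12 (cv2) and the standard library are available. Lean on these libraries where they do the work, as an engineer would, in place of code of your own. Each camera call takes 0.05 s, during which the arm holds its last target.

### The job

I want to shift the slide of the drilling fixture by hand, and need you to hold its index pin out for me. First use the scraper block to sweep all five loose chips off the left half of the slide plate into the grey trough along its front, while the pin is still home so that nothing can drop into its hole, and put the scraper down on the bench clear of the fixture. Then take the black knob, pull the sprung pin fully up and finish while holding it there; leave the slide where it is and do not disturb the tape measure or the oil can.

Things in the scene. Friction and masses are not known exactly. Their poses are not given: they have to be found in the camera images.
- fixture: drilling fixture bolted to the bench, 162 mm deep (x), 170 mm wide (y). Origin on the bench under its middle, z up, +x to its back, +y to its left seen from the front. Its steel slide plate covers x -45 to +65, y -85 to +85 mm, top 45 mm above the bench. On the right part: a gear, 60 mm across (centre x -14, y -45, its nut's stud 78 mm high) and behind it the plunger bracket (x +22 to +81, y -67 to -23, 84 mm high)
- open_half (a point): point on the top of the slide plate, 45 mm above the bench, at x +10, y +40 of the fixture: middle of the flat left part (x -45 to +65, y -5 to +85), which bears nothing but the chips (x -36 to +17, y +14 to +64) and, behind them, three open 13 mm index holes in a row at x = +40
- trough (a point): middle of the floor of the grey sheet-metal chip trough, at x -62, y 0 of the fixture, 3 mm above the bench. An open channel along the whole front of the plate: inside x -78 to -45, y -82 to +82, rim 32 mm above the bench. Chips pushed over the front edge of the plate (x = -45) drop into it
- knob: black fluted plastic knob of the index plunger, 28 mm across and 32 mm tall, upright axis; origin at the centre of its underside, at x +40, y -45 of the fixture and 100 mm above the bench while the pin is home. Round, so it can be gripped from above in any direction; below it are only a 17 mm collar (top 99 mm) and a 26 mm hex nut (top 87 mm) on the bracket. It moves straight up and down with the pin
- index_pin (a joint): lift of the sprung index pin in m: 0 = home, its tip 10 mm deep in its hole of the slide; 0.016 = fully up at its stop, its tip 6 mm above the plate. The spring pushes it down with about 7 N at home and 14 N fully up, and shuts it when let go
- slide (a joint): position of the slide plate in m along the fixture's +y, 0 to 0.028; 0 at the start, locked by the pin. With the pin up it is held only by about 4 N of friction
- scraper: scraper block standing on the bench: rubber lip 24 x 86 mm below, aluminium backing 27 x 88 mm up to 23 mm, wooden grip 24 mm thick (x), 64 mm long (y) from there to 78 mm height. Origin at the centre of its underside, x across the block, y along the lip, z up; the same from both sides. 0.16 kg
- box_pile (a point): upper back edge of the pile of clear organiser boxes that stands fixed at the front of the bench: world x 0.25 to 0.51, y -0.18 to -0.01, 150 mm high. Pass above or round it
- blue_bins (a point): upper front edge of the fixed blue bins behind the fixture: they begin at world x = 0.66, y -0.01 to +0.21, and are 260 mm high and more. Keep the hand clear of them
- tape_measure: tape measure, 37 x 77 x 60 mm, standing loose on the bench near the scraper; origin at the centre of its underside. To be left alone
- oil_can: red oil can with a long spout, 56 mm across and 137 mm tall, loose at the back right of the bench; origin at the centre of its underside. To be left alone
- chip_1: steel drill slug, a bright disc 16 mm across and 7 mm thick, lying flat on the slide plate; origin at the centre of its underside. One of the five loose chips
- chip_2: steel drill slug, a bright disc 16 mm across and 7 mm thick, lying flat on the slide plate; origin at the centre of its underside. One of the five loose chips
- chip_3: steel drill slug, a bright disc 16 mm across and 7 mm thick, lying flat on the slide plate; origin at the centre of its underside. One of the five loose chips
- chip_4: broken steel drilling curl, an open ring about 18 mm across and 5 mm thick, lying flat on the slide plate; origin at the centre of its underside. One of the five loose chips
- chip_5: broken steel drilling curl, an open ring about 18 mm across and 5 mm thick, lying flat on the slide plate; origin at the centre of its underside. One of the five loose chips

How it is judged:
By the outcome, as a careful person would: the job done as asked, in the order asked, and still so for the second after the job is handed in, while the arm keeps its last pose, push and grip.
It also fails if it takes over 64 s, if anything falls off the work surface, if the arm or the gripper's body presses on something with over 40 N, if the wrist force passes 120 N, or if a joint passes its speed limit or range.

## Working session

There is one attempt and no reset: what is moved stays moved. The work goes in short steps, Python scripts to look and compute and a tool call to move; the robot and the scene stay as the last step left them, time stands still between calls to the robot, and variables do not carry over. Pictures are saved under pics/ and viewed, and the job is handed in when it is done.

Besides the shell and the picture viewer there is one more tool, called after "Request:" by a JSON object that holds its "fn" and its "kwargs", one argument or row to a line. step_arm: Moves the arm, as the interface text tells. Its arguments: {"type":"object","properties":{"xyz":{"type":"array"},"spin":{"type":"array"},"fingers":{"type":"array"}},"required":["xyz","spin","fingers"]}

```bash
mkdir -p pics; python3 - <<'E'
from bench import ctrl, eyes
import cv2
o=ctrl.get_obs();print(o['time_s'],o['eef_pos'],o['eef_rot'],o['opening'])
for n in('scene','top'):
    im=eyes.camera(n);cv2.imwrite(f'pics/{n}0.png',im[...,::-1])
    m=eyes.camera_model(n);print(n,m)
E
```

```text
0.0 [ 0.13766673 -0.55774439  0.24140119] [ 0.55625851  0.43652489  0.55702463 -0.4355985 ] 0.9986417514340172
scene {'vertical_fov': 42.935268672538115, 'cx': 279.9288702741669, 'cy': 214.49979785047339, 'pose': array([[-0.79610944,  0.27570813, -0.53869731, -0.14795216],
       [-0.60509633, -0.37482253,  0.70240053,  0.91532491],
       [-0.00825835,  0.88515146,  0.46522973,  0.81472   ],
       [ 0.        ,  0.        ,  0.        ,  1.        ]])}
top {'vertical_fov': 44.68429655763036, 'cx': 282.1969525223786, 'cy': 218.9275955779728, 'pose': array([[ 0.01407378,  0.98026115, -0.1972055 ,  0.38366794],
       [-0.99977785,  0.01689042,  0.01260805, -0.02707221],
       [ 0.01569006,  0.19698425,  0.9802811 ,  1.1923595 ],
       [ 0.        ,  0.        ,  0.        ,  1.        ]])}
```

View pics/scene0.png

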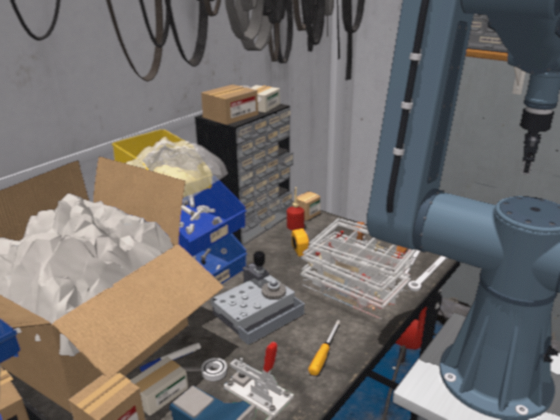

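View pics/top0.png

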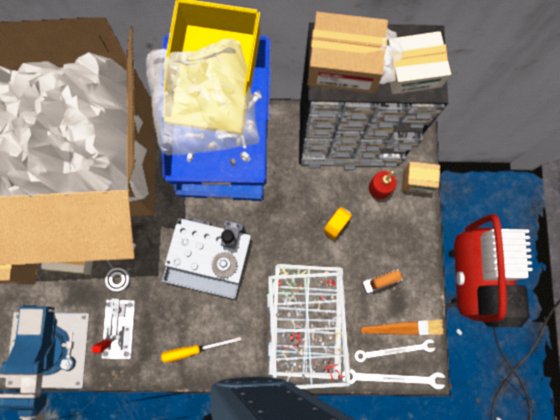

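The fixture is at about (208,255) in the top view, the scraper at (383,281), the tape at (337,222) and the oil can at (383,184). I'll enlarge these areas next.

```bash
cat > h.py <<'E'
import numpy as np, cv2
from bench import ctrl, eyes
def ray(m,u,v):
    f=210/np.tan(np.radians(m['vertical_fov'])/2)
    P=m['pose'];d=P[:3,:3]@np.array([(u-m['cx'])/f,-(v-m['cy'])/f,-1]);return P[:3,3],d
def at(n,u,v,z):
    c,d=ray(eyes.camera_model(n),u,v);return c+d*(z-c[2])/d[2]
def proj(n,p):
    m=eyes.camera_model(n);f=210/np.tan(np.radians(m['vertical_fov'])/2)
    q=np.linalg.inv(m['pose'])@np.r_[p,1];return np.array([m['cx']+f*q[0]/-q[2],m['cy']-f*q[1]/-q[2]])
def crop(im,x,y,w,h,s,name):
    cv2.imwrite('pics/'+name,cv2.resize(im[y:y+h,x:x+w],None,fx=s,fy=s,interpolation=cv2.INTER_CUBIC))
E
python3 - <<'E'
from h import *
t=cv2.imread('pics/top0.png');s=cv2.imread('pics/scene0.png')
crop(t,155,205,100,100,6,'tf.png')
crop(t,310,160,130,150,4,'ts.png')
crop(s,205,240,110,110,5,'sf.png')
E
```

```text
(no output)
```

View pics/tf.png

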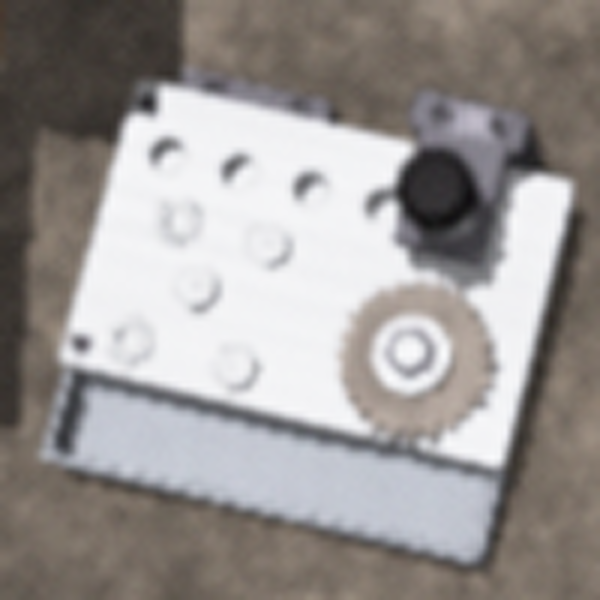

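View pics/ts.png

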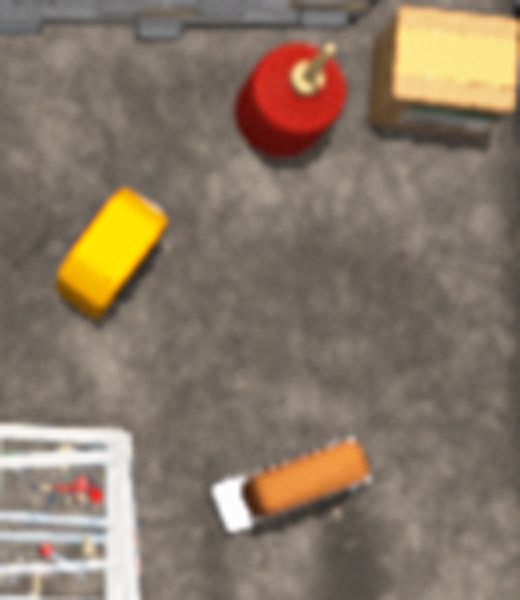

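View pics/sf.png

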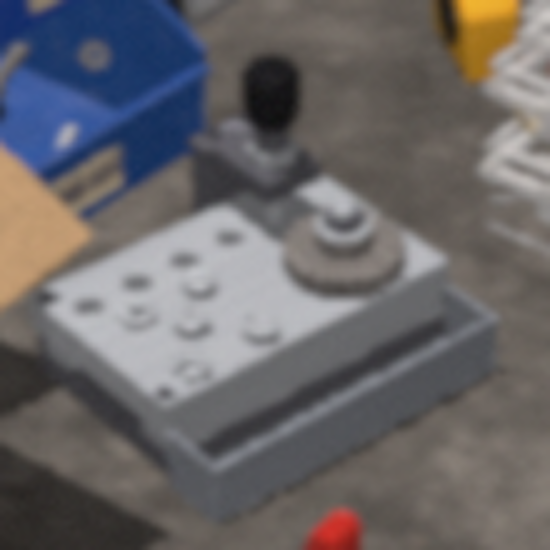

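```bash
python3 - <<'E'
from h import *
from scipy.optimize import least_squares
T=lambda x,y:((x+.5)/6-.5+155,(y+.5)/6-.5+205)
S=lambda x,y:((x+.5)/5-.5+205,(y+.5)/5-.5+240)
U=lambda x,y:((x+.5)/4-.5+310,(y+.5)/4-.5+160)
obs=[('top',T(575,182),(65,-85,45)),('top',T(500,468),(-45,-85,45)),('top',T(62,362),(-45,85,45)),('top',T(132,85),(65,85,45)),
('top',T(437,188),(40,-45,132)),('top',T(410,350),(-14,-45,78)),
('scene',S(165,408),(-45,85,45)),('scene',S(447,260),(-45,-85,45)),('scene',S(40,300),(65,85,45)),('scene',S(343,210),(-14,-45,78))]
def W(p,q):
    c,s=np.cos(p[2]),np.sin(p[2]);q=np.array(q)/1e3
    return np.array([p[0]+c*q[0]-s*q[1],p[1]+s*q[0]+c*q[1],q[2]])
def res(p,sel=None): return np.concatenate([proj(n,W(p,q))-np.array(uv) for n,uv,q in obs if sel in(None,n)])
for sel in('top','scene',None):
    r=least_squares(res,[.5,.1,0],kwargs=dict(sel=sel));print(sel,r.x,np.degrees(r.x[2]));print(res(r.x).reshape(-1,2).round(1).tolist())
p=r.x
print('knob',W(p,(40,-45,100)))
print('holes/chips')
c,s=np.cos(p[2]),np.sin(p[2])
for uv in[(180,222),(270,245),(198,290),(133,342),(237,367)]:
    w=at('top',*T(*uv),.05);d=w[:2]-p[:2];print((np.array([c*d[0]+s*d[1],-s*d[0]+c*d[1]])*1e3).round(1))
print('scr top corners')
for uv in[(247,492),(257,515),(353,440),(370,468)]:print(at('top',*U(*uv),.078).round(4))
print('backing left end')
for uv in[(212,488),(232,532)]:print(at('top',*U(*uv),.023).round(4))
print('tape top')
for uv in[(125,188),(168,213),(62,270),(97,318)]:print(at('top',*U(*uv),.06).round(4))
print('can',at('top',*U(308,75),.137))
# initial tool axis
from scipy.spatial.transform import Rotation as R
o=ctrl.get_obs();q=o['eef_rot'];print(R.from_quat([*q[1:],q[0]]).as_matrix().round(3))
E
```

```text
top [ 0.5300338   0.12763373 -0.21170669] -12.129899773677241
[[-0.4, 0.2], [0.4, -0.1], [-0.3, 0.4], [1.0, -0.3], [-0.7, -0.5], [0.0, 0.4], [1.3, 0.8], [1.2, 0.7], [-1.4, 0.0], [1.0, 0.2]]
scene [ 0.53222444  0.12689719 -0.21655405] -12.40763285633885
[[0.0, -0.6], [0.7, -0.9], [0.1, -0.8], [1.6, -1.4], [-0.2, -1.4], [0.3, -0.5], [0.6, 0.2], [0.7, 0.3], [-1.8, -0.6], [0.5, -0.2]]
None [ 0.53063874  0.12767506 -0.21461357] -12.296451820882474
[[-0.4, 0.0], [0.3, -0.3], [-0.3, 0.0], [1.1, -0.6], [-0.6, -0.7], [-0.0, 0.1], [1.0, 0.7], [1.0, 0.7], [-1.6, -0.1], [0.8, 0.1]]
knob [0.56013744 0.07518862 0.1       ]
holes/chips
[15.7 54.4]
[15.  19.3]
[-7.5 41.1]
[-31.9  59.5]
[-32.1  19.5]
scr top corners
[ 0.4698 -0.2375  0.078 ]
[ 0.4575 -0.2427  0.078 ]
[ 0.499  -0.2962  0.078 ]
[ 0.4839 -0.3051  0.078 ]
backing left end
[ 0.476  -0.2279  0.023 ]
[ 0.4513 -0.2388  0.023 ]
tape top
[ 0.6423 -0.1748  0.06  ]
[ 0.6282 -0.1991  0.06  ]
[ 0.5943 -0.1388  0.06  ]
[ 0.5672 -0.1584  0.06  ]
can [ 0.68869327 -0.26373047  0.137     ]
[[-0.     0.971  0.239]
 [ 0.002  0.239 -0.971]
 [-1.     0.    -0.002]]
```

```bash
python3 - <<'E'
from h import *
t=cv2.imread('pics/top0.png')
x0,y0,w,h,s=350,255,70,50,10
b=cv2.resize(t[y0:y0+h,x0:x0+w],None,fx=s,fy=s,interpolation=cv2.INTER_CUBIC)
cx,cy,a=.4785,-.2715,np.radians(24.6)
for hx,hy,z,col in[(12,32,.078,(255,0,0)),(13.5,44,.023,(0,255,0)),(12,43,0,(0,0,255))]:
    P=[]
    for i,j in[(1,1),(1,-1),(-1,-1),(-1,1)]:
        X,Y=i*hx/1e3,j*hy/1e3
        uv=proj('top',[cx+np.cos(a)*X-np.sin(a)*Y,cy+np.sin(a)*X+np.cos(a)*Y,z]);P.append((uv-[x0,y0]+.5)*s-.5)
    cv2.polylines(b,[np.int32(np.round(P))],True,col,1)
cv2.imwrite('pics/ov.png',b)
E
```

```text
(no output)
```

View pics/ov.png

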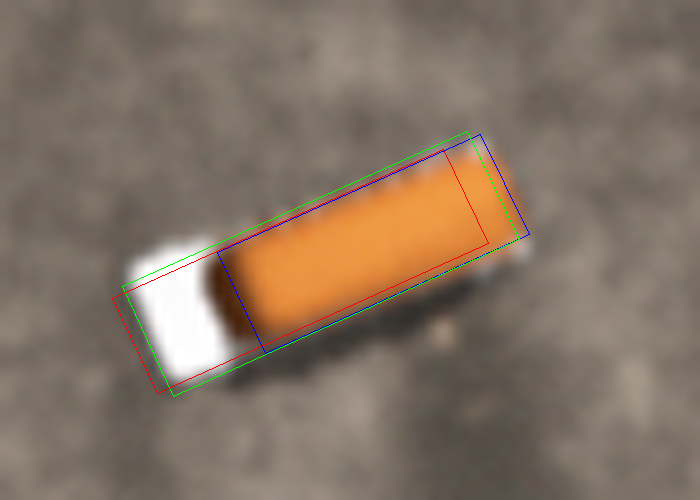

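Request:
{"fn": "step_arm", "kwargs": {
  "xyz": [
    [40,34,0],
    [80,67,0],
    [120,100,0],
    [160,134,0],
    [200,167,0],
    [240,200,0],
    [280,234,0],
    [320,267,0],
    [341,286,0],
    [341,286,0]
  ],
  "spin": [0.14,0.28,0.43,0.57,0.72,0.86,1.0,1.15,1.29,1.44],
  "fingers": [100,100,100,100,100,100,100,100,100,100]
}}

```text
time_s: 1.1
eef_pos: [0.4818, -0.268, 0.2419]
eef_rot: [0.706, -0.043, 0.705, 0.044]
wrist_force: [-0.1, -0.6, -0.3]
opening: 0.999
```

Request:
{"fn": "step_arm", "kwargs": {
  "xyz": [
    [0,0,-30],
    [0,0,-60],
    [0,0,-90],
    [0,0,-90]
  ],
  "spin": [0.14,0.28,0.28,0.28],
  "fingers": [100,100,100,100]
}}

```text
time_s: 1.5
eef_pos: [0.476, -0.2698, 0.1476]
eef_rot: [0.692, -0.135, 0.696, 0.14]
wrist_force: [-0.0, 0.4, -0.6]
opening: 0.999
```

```bash
python3 - <<'E'
from h import *
from scipy.spatial.transform import Rotation as R
o=ctrl.get_obs();q=o['eef_rot'];M=R.from_quat([*q[1:],q[0]]).as_matrix();print(o['time_s'],o['eef_pos'],M.round(3).tolist(),np.degrees(np.arctan2(M[1,2],M[0,2])))
im=eyes.camera('top')[...,::-1];crop(im,310,200,130,130,5,'t1.png')
im=eyes.camera('scene')[...,::-1];cv2.imwrite('pics/s1.png',im)
E
```

```text
1.5 [ 0.47600508 -0.26979537  0.14757533] [[-0.007, -0.381, 0.925], [0.006, 0.925, 0.381], [-1.0, 0.008, -0.004]] 22.399034892232592
```

View pics/t1.png

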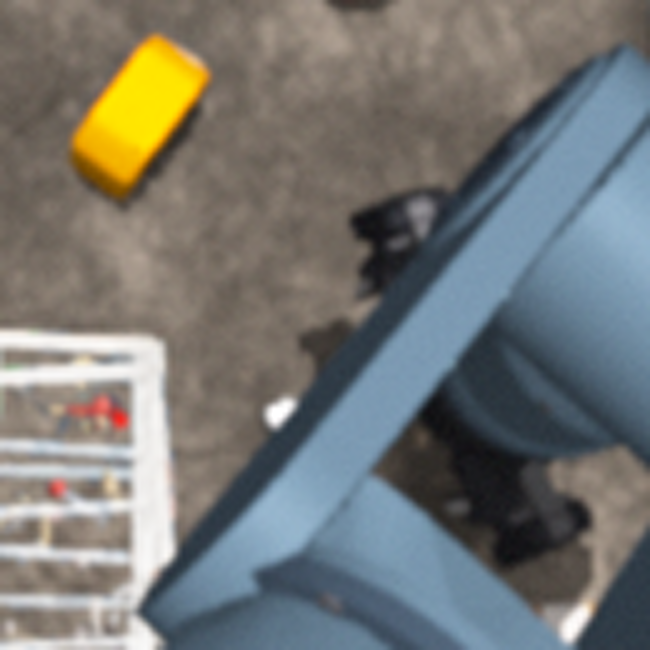

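The gripper straddles the scraper and both fingers are clear, so I'll go down.

Request:
{"fn": "step_arm", "kwargs": {
  "xyz": [
    [2,-1,-30],
    [2,-1,-60],
    [2,-1,-85],
    [2,-1,-99],
    [2,-1,-99]
  ],
  "spin": [0,0,0,0,0],
  "fingers": [100,100,100,100,100]
}}

```text
time_s: 2.1
eef_pos: [0.4804, -0.2731, 0.0529]
eef_rot: [0.693, -0.137, 0.694, 0.138]
wrist_force: [-0.0, -0.1, -0.4]
opening: 1.0
```

Request:
{"fn": "step_arm", "kwargs": {
  "xyz": [
    [0,0,0],
    [0,0,0],
    [0,0,0],
    [0,0,0],
    [0,0,0],
    [0,0,0],
    [0,0,0],
    [0,0,0]
  ],
  "spin": [0,0,0,0,0,0,0,0],
  "fingers": [60,30,0,0,0,0,0,0]
}}

```text
time_s: 2.9
eef_pos: [0.4813, -0.2738, 0.0543]
eef_rot: [0.694, -0.138, 0.693, 0.137]
wrist_force: [-0.5, -0.6, 6.4]
opening: 0.273
```

Request:
{"fn": "step_arm", "kwargs": {
  "xyz": [
    [0,0,5],
    [0,0,15],
    [0,0,30],
    [0,0,30],
    [0,0,30]
  ],
  "spin": [0,0,0,0,0],
  "fingers": [0,0,0,0,0]
}}

```text
time_s: 3.4
eef_pos: [0.4811, -0.2737, 0.0842]
eef_rot: [0.694, -0.138, 0.693, 0.137]
wrist_force: [-0.5, -0.8, -2.6]
opening: 0.274
```

```bash
python3 - <<'E'
from h import *
o=ctrl.get_obs();print(o['time_s'],o['eef_pos'],o['wrist_force'],o['torque'],o['opening'])
im=eyes.camera('top')[...,::-1];crop(im,310,200,130,130,5,'t2.png')
E
```

```text
3.4 [ 0.4811299  -0.27366294  0.08417802] [-0.51803869 -0.77500348 -2.55910771] [0.03084444 0.01858872 0.01004665] 0.27365282172985694
```

View pics/t2.png

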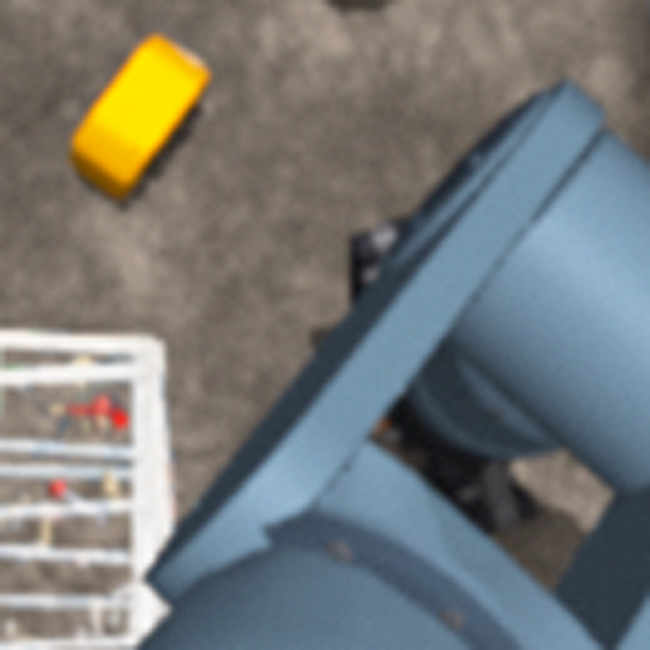

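Request:
{"fn": "step_arm", "kwargs": {
  "xyz": [
    [0,0,45],
    [0,0,90],
    [0,0,135],
    [5,30,160],
    [15,75,160],
    [27,120,160],
    [38,165,160],
    [50,210,160],
    [60,255,160],
    [70,300,160]
  ],
  "spin": [0,0,0,-0.08,-0.16,-0.25,-0.35,-0.45,-0.55,-0.606],
  "fingers": [0,0,0,0,0,0,0,0,0,0]
}}

```text
time_s: 4.45
eef_pos: [0.5504, 0.0287, 0.2427]
eef_rot: [0.703, 0.077, 0.703, -0.077]
wrist_force: [0.8, 0.7, -1.9]
opening: 0.274
```

Request:
{"fn": "step_arm", "kwargs": {
  "xyz": [
    [10,45,0],
    [20,85,0],
    [28,115,0],
    [31,132,0],
    [31,132,-30],
    [31,132,-60],
    [31,132,-80],
    [31,132,-80]
  ],
  "spin": [0,0,0,0,0,0,0,0],
  "fingers": [0,0,0,0,0,0,0,0]
}}

```text
time_s: 5.25
eef_pos: [0.5788, 0.1579, 0.159]
eef_rot: [0.7, 0.075, 0.706, -0.077]
wrist_force: [0.1, -0.1, -2.2]
opening: 0.276
```

```bash
python3 - <<'E'
from h import *
from scipy.spatial.transform import Rotation as R
o=ctrl.get_obs();q=o['eef_rot'];M=R.from_quat([*q[1:],q[0]]).as_matrix();print(o['time_s'],o['eef_pos'],np.degrees(np.arctan2(M[1,2],M[0,2])),M[:,0],o['wrist_force'])
im=eyes.camera('top')[...,::-1];crop(im,145,165,130,140,4,'t3.png')
im=eyes.camera('scene')[...,::-1];crop(im,195,180,140,160,4,'s3.png')
E
```

```text
5.25 [0.57877324 0.15788593 0.15903795] -12.347820201536235 [-8.14916854e-03 -9.15379298e-04 -9.99966376e-01] [ 0.07890749 -0.07984098 -2.22236175]
```

View pics/t3.png

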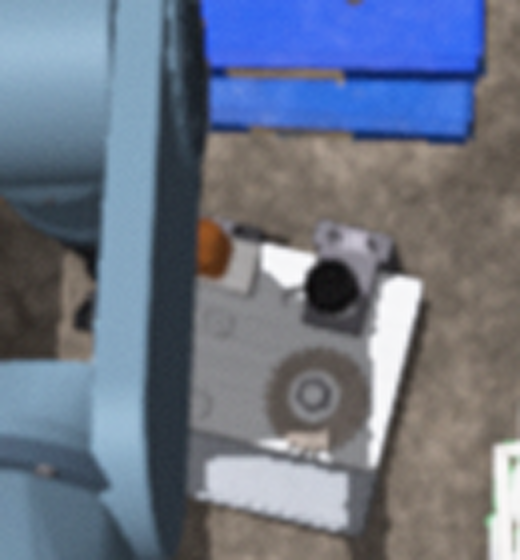

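View pics/s3.png

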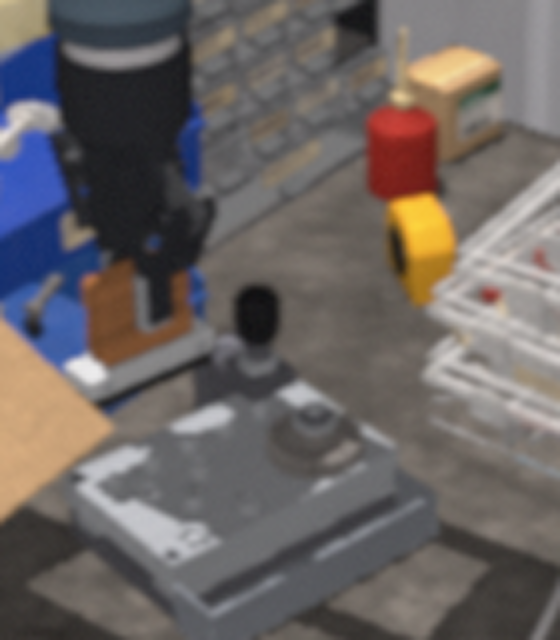

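```bash
python3 - <<'E'
from h import *
t=cv2.imread('pics/t3.png');
im=eyes.camera('top')[...,::-1];crop(im,185,210,40,40,14,'t4.png')
im=eyes.camera('scene')[...,::-1]
x0,y0,w,h,s=205,235,60,55,10
b=cv2.resize(im[y0:y0+h,x0:x0+w],None,fx=s,fy=s,interpolation=cv2.INTER_CUBIC)
b2=b.copy()
tc=ctrl.get_obs()['eef_pos'];a=np.radians(-12.3)
for off,col in[(0,(0,0,255)),(6,(0,255,0))]:
  for hx,hy,z in[(12,32,.078),(13.5,44,.023)]:
    P=[]
    for i,j in[(1,1),(1,-1),(-1,-1),(-1,1)]:
        X,Y=i*hx/1e3,(j*hy+off)/1e3
        uv=proj('scene',[tc[0]+np.cos(a)*X-np.sin(a)*Y,tc[1]+np.sin(a)*X+np.cos(a)*Y,z+tc[2]-.0543]);P.append((uv-[x0,y0]+.5)*s-.5)
    cv2.polylines(b2,[np.int32(np.round(P))],True,col,1)
cv2.imwrite('pics/s4.png',b2)
E
```

```text
(no output)
```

View pics/s4.png

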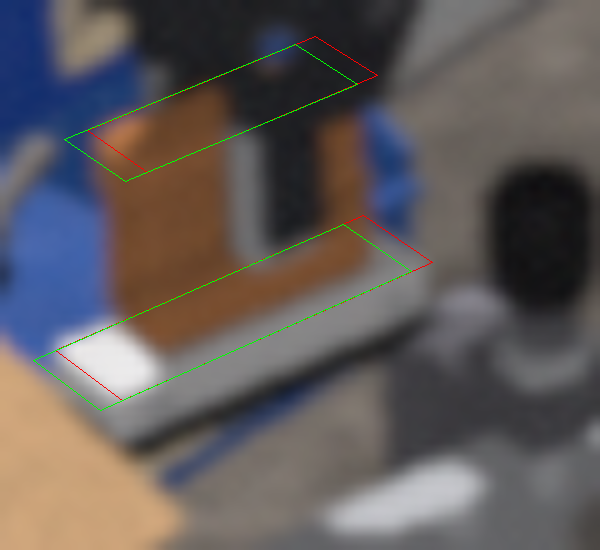

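View pics/t4.png

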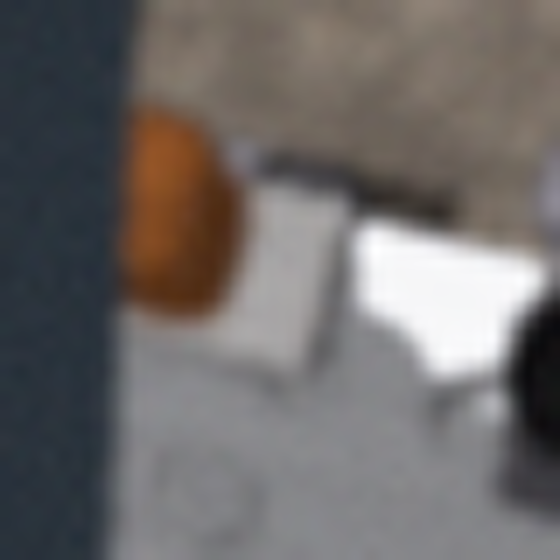

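The scraper sits centred on the TCP along its lip, because the red outline matches it. I'll go down slowly next.

Request:
{"fn": "step_arm", "kwargs": {
  "xyz": [
    [3,0,-20],
    [3,0,-40],
    [3,0,-50],
    [3,0,-50],
    [3,0,-50]
  ],
  "spin": [0,0,0,0,0],
  "fingers": [0,0,0,0,0]
}}

```text
time_s: 5.95
eef_pos: [0.5854, 0.1587, 0.1144]
eef_rot: [0.704, 0.076, 0.703, -0.076]
wrist_force: [-0.2, 0.4, -1.2]
opening: 0.27
```

Request:
{"fn": "step_arm", "kwargs": {
  "xyz": [
    [0,0,-8],
    [0,0,-13],
    [0,0,-13],
    [0,0,-13]
  ],
  "spin": [0,0,0,0],
  "fingers": [0,0,0,0]
}}

```text
time_s: 6.35
eef_pos: [0.5846, 0.1587, 0.1002]
eef_rot: [0.703, 0.076, 0.703, -0.076]
wrist_force: [0.3, -0.4, -1.9]
opening: 0.272
```

Request:
{"fn": "step_arm", "kwargs": {
  "xyz": [
    [-5,1,0],
    [-11,2.4,0],
    [-17,3.7,0],
    [-23,5,0],
    [-29,6.3,0],
    [-35,7.6,0],
    [-41,8.9,0],
    [-47,10.2,0],
    [-53,11.5,0],
    [-58,12.6,0]
  ],
  "spin": [0,0,0,0,0,0,0,0,0,0],
  "fingers": [0,0,0,0,0,0,0,0,0,0]
}}

```text
time_s: 7.35
eef_pos: [0.5261, 0.1714, 0.1003]
eef_rot: [0.703, 0.076, 0.703, -0.076]
wrist_force: [0.4, -0.0, -1.7]
opening: 0.275
```

```bash
python3 - <<'E'
from h import *
o=ctrl.get_obs();print(o['time_s'],o['eef_pos'],o['wrist_force'])
im=eyes.camera('scene')[...,::-1];crop(im,195,220,120,120,5,'s5.png')
E
```

```text
7.35 [0.52611878 0.17143662 0.10027603] [ 0.3753375  -0.03751389 -1.67129417]
```

View pics/s5.png

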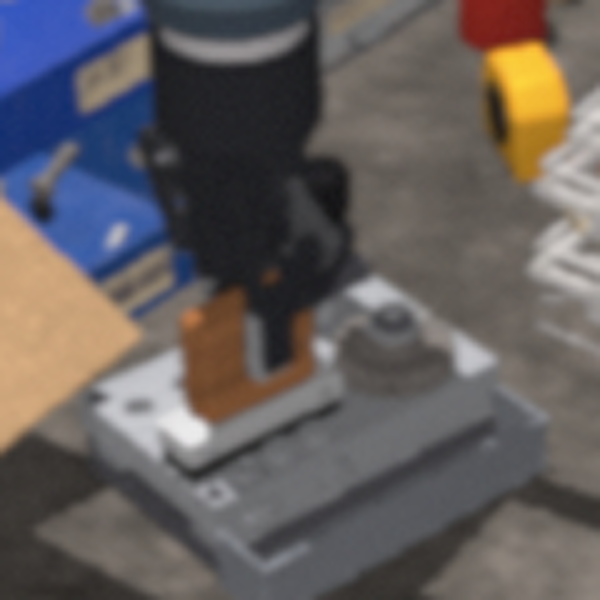

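Request:
{"fn": "step_arm", "kwargs": {
  "xyz": [
    [-6,1.3,0],
    [-12,2.6,0],
    [-18,3.9,0],
    [-24,5.2,0],
    [-30,6.5,0],
    [-30,6.5,0],
    [-30,6.5,0]
  ],
  "spin": [0,0,0,0,0,0,0],
  "fingers": [0,0,0,0,0,0,0]
}}

```text
time_s: 8.1
eef_pos: [0.4967, 0.1779, 0.1004]
eef_rot: [0.703, 0.076, 0.703, -0.076]
wrist_force: [0.2, -0.5, -0.9]
opening: 0.27
```

```bash
python3 - <<'E'
from h import *
o=ctrl.get_obs();print(o['time_s'],o['eef_pos'],o['wrist_force'])
im=eyes.camera('scene')[...,::-1];crop(im,195,220,120,120,5,'s6.png')
E
```

```text
8.1 [0.4967279  0.17788423 0.10041911] [ 0.16353079 -0.48320359 -0.94458307]
```

View pics/s6.png

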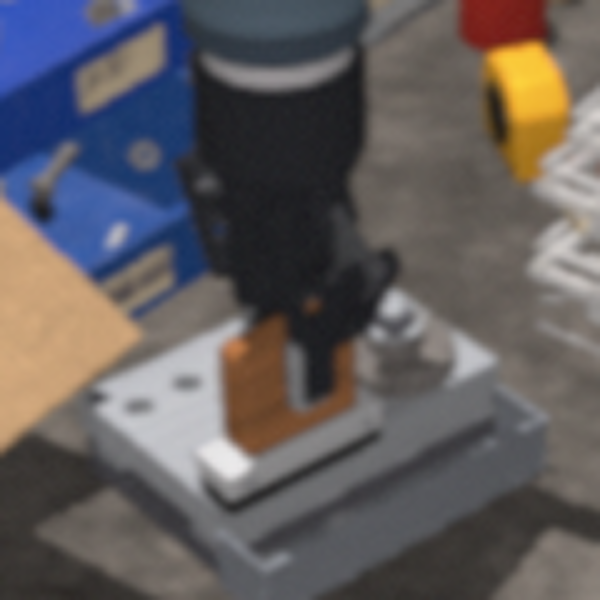

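Request:
{"fn": "step_arm", "kwargs": {
  "xyz": [
    [0,0,15],
    [0,0,50],
    [0,0,100],
    [0,0,145],
    [-5,-40,145],
    [-8,-85,145],
    [-12,-130,145],
    [-16,-175,145],
    [-16,-220,145],
    [-16,-250,145]
  ],
  "spin": [0,0,0,0,0.1,0.2,0.3,0.4,0.5,0.6],
  "fingers": [0,0,0,0,0,0,0,0,0,0]
}}

```text
time_s: 9.15
eef_pos: [0.4806, -0.0751, 0.2457]
eef_rot: [0.694, -0.136, 0.694, 0.136]
wrist_force: [0.6, -0.3, -2.1]
opening: 0.272
```

```bash
python3 - <<'E'
from h import *
o=ctrl.get_obs();print(o['time_s'],o['eef_pos'],o['wrist_force'])
im=eyes.camera('scene')[...,::-1];crop(im,195,220,120,120,5,'s7.png')
im=eyes.camera('top')[...,::-1];crop(im,155,205,100,100,6,'t7.png')
E
```

```text
9.15 [ 0.48060315 -0.07513096  0.24565146] [ 0.56010971 -0.29430002 -2.09222099]
```

View pics/t7.png

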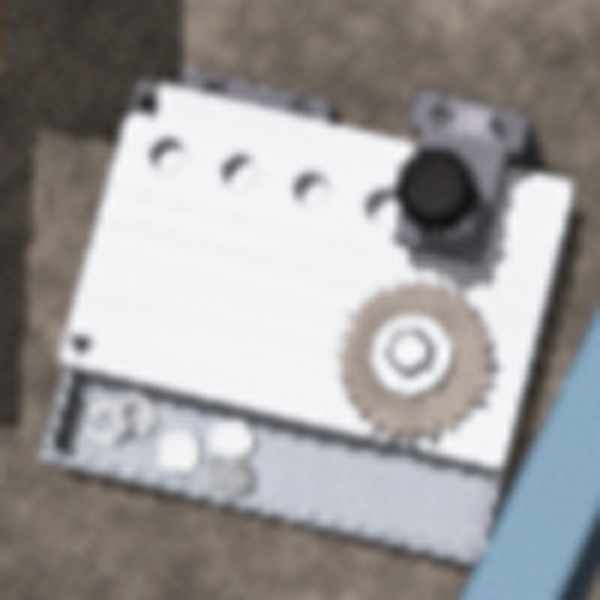

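View pics/s7.png

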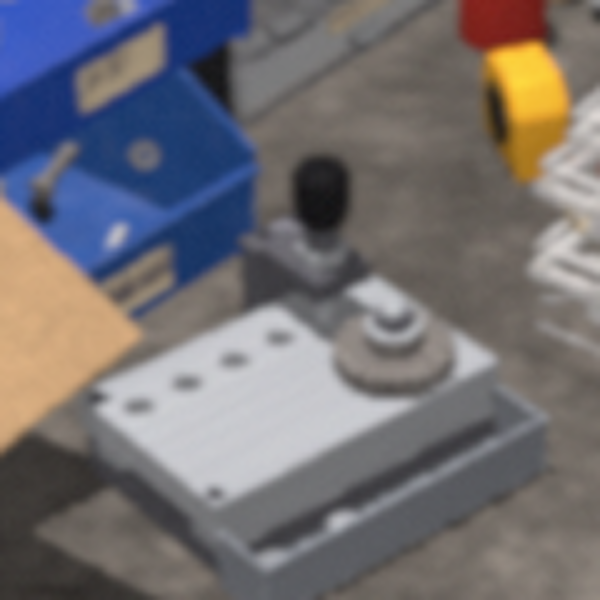

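All five chips lie in the trough, with rings at (105,420) and (133,415) and discs at (178,450), (230,440) and (235,475). The plate is clean, so I'll take the scraper back to its old place.

Request:
{"fn": "step_arm", "kwargs": {
  "xyz": [
    [0,-45,0],
    [0,-90,0],
    [0,-135,0],
    [0,-175,0],
    [0,-199,0],
    [0,-199,-40],
    [0,-199,-85],
    [0,-199,-130],
    [0,-199,-165],
    [0,-199,-180]
  ],
  "spin": [0,0,0,0,0,0,0,0,0,0],
  "fingers": [0,0,0,0,0,0,0,0,0,0]
}}

```text
time_s: 10.25
eef_pos: [0.4789, -0.2688, 0.0615]
eef_rot: [0.693, -0.133, 0.695, 0.137]
wrist_force: [0.4, -0.5, -2.7]
opening: 0.276
```

Request:
{"fn": "step_arm", "kwargs": {
  "xyz": [
    [0,0,-4],
    [0,0,-8],
    [0,0,-9],
    [0,0,-9]
  ],
  "spin": [0,0,0,0],
  "fingers": [0,0,0,0]
}}

```text
time_s: 10.65
eef_pos: [0.4817, -0.272, 0.0579]
eef_rot: [0.695, -0.136, 0.693, 0.134]
wrist_force: [-0.3, 0.4, -0.6]
opening: 0.277
```

Request:
{"fn": "step_arm", "kwargs": {
  "xyz": [
    [0,0,-2],
    [0,0,-3],
    [0,0,-3.5],
    [0,0,-3.5]
  ],
  "spin": [0,0,0,0],
  "fingers": [0,0,0,0]
}}

```text
time_s: 11.05
eef_pos: [0.4812, -0.2716, 0.0543]
eef_rot: [0.694, -0.136, 0.694, 0.135]
wrist_force: [-3.0, 3.2, 8.1]
opening: 0.271
```

Contact shows as +8 N upward, so I'll release and lift straight up.

Request:
{"fn": "step_arm", "kwargs": {
  "xyz": [
    [0,0,0],
    [0,0,0],
    [0,0,0],
    [0,0,0],
    [0,0,0],
    [0,0,20],
    [0,0,50],
    [0,0,95],
    [0,0,140],
    [0,0,190]
  ],
  "spin": [0,0,0,0,0,0,0,0,0,0],
  "fingers": [40,70,100,100,100,100,100,100,100,100]
}}

```text
time_s: 12.05
eef_pos: [0.4801, -0.2706, 0.2437]
eef_rot: [0.694, -0.135, 0.694, 0.136]
wrist_force: [0.9, -0.9, 0.0]
opening: 0.998
```

Request:
{"fn": "step_arm", "kwargs": {
  "xyz": [
    [10,45,0],
    [20,90,0],
    [30,135,0],
    [40,180,0],
    [50,225,0],
    [60,265,0],
    [70,305,0],
    [76,330,0],
    [80,346,0],
    [80,346,0]
  ],
  "spin": [0,0,0,0,0,0,0,0,0,0],
  "fingers": [100,100,100,100,100,100,100,100,100,100]
}}

```text
time_s: 13.05
eef_pos: [0.5608, 0.0764, 0.2426]
eef_rot: [0.694, -0.136, 0.694, 0.136]
wrist_force: [-0.2, -0.6, -0.6]
opening: 1.001
```

```bash
python3 - <<'E'
from h import *
o=ctrl.get_obs();print(o['time_s'],o['eef_pos'],o['wrist_force'])
im=eyes.camera('scene')[...,::-1];crop(im,195,160,160,160,4,'s8.png')
im=eyes.camera('top')[...,::-1];cv2.imwrite('pics/t8.png',im)
E
```

```text
13.05 [0.560772   0.07643657 0.24258752] [-0.15528036 -0.6315659  -0.57893848]
```

View pics/s8.png

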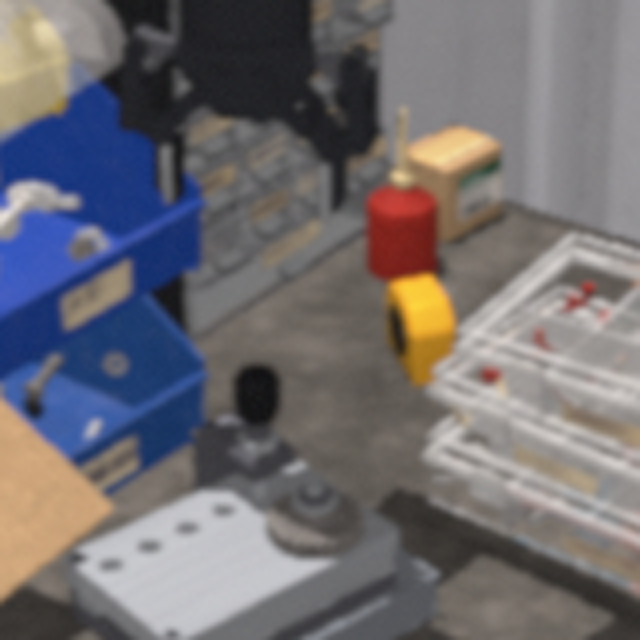

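View pics/t8.png

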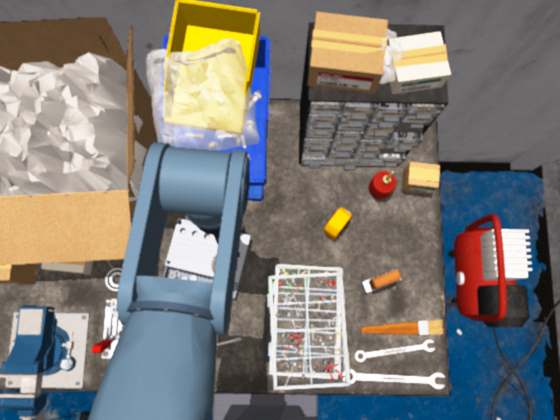

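```bash
python3 - <<'E'
from h import *
from scipy.optimize import least_squares
T=lambda x,y:((x+.5)/6-.5+155,(y+.5)/6-.5+205)
im=cv2.imread('pics/t7.png');g=im.max(2)
def cen(g,x0,x1,y0,y1):
    m=(g[y0:y1,x0:x1]<60).astype('uint8');n,l,s,c=cv2.connectedComponentsWithStats(m);k=1+s[1:,4].argmax();return s[k],c[k]+[x0,y0]
st,c=cen(g,380,490,130,245);print(st,c)
s=cv2.imread('pics/s7.png').max(2);st2,c2=cen(s,270,370,140,235);print(st2,c2)
print(at('top',*T(*c),.130))
ct=np.array(T(*c));cs=(c2+.5)/5-.5+[195,220]
r=least_squares(lambda p:np.r_[proj('top',[p[0],p[1],.130])-ct,proj('scene',[p[0],p[1],.117])-cs],[.56,.075]);print(r.x,r.fun)
E
```

```text
[  19   22   82   84 4803] [438.23193837 192.72142411]
[  24   18   55   77 3512] [321.04982916 194.7155467 ]
[0.55728783 0.07347802 0.13      ]
[0.55913824 0.07463042] [-0.51759459 -0.87742689  1.15251057  0.26103893]
```

Request:
{"fn": "step_arm", "kwargs": {
  "xyz": [
    [-1.5,-1.5,-40],
    [-1.5,-1.5,-80],
    [-1.5,-1.5,-110],
    [-1.5,-1.5,-125],
    [-1.5,-1.5,-129],
    [-1.5,-1.5,-129]
  ],
  "spin": [0,0,0,0,0,0],
  "fingers": [100,100,100,100,100,100]
}}

```text
time_s: 13.75
eef_pos: [0.5597, 0.0726, 0.1143]
eef_rot: [0.694, -0.135, 0.694, 0.135]
wrist_force: [0.4, -1.0, -0.1]
opening: 1.001
```

```bash
python3 - <<'E'
from h import *
o=ctrl.get_obs();print(o['time_s'],o['eef_pos'],o['wrist_force'])
im=eyes.camera('scene')[...,::-1];crop(im,215,220,80,80,8,'s9.png')
E
```

```text
13.75 [0.55968429 0.0725701  0.114316  ] [ 0.37357997 -0.95030897 -0.10907199]
```

View pics/s9.png

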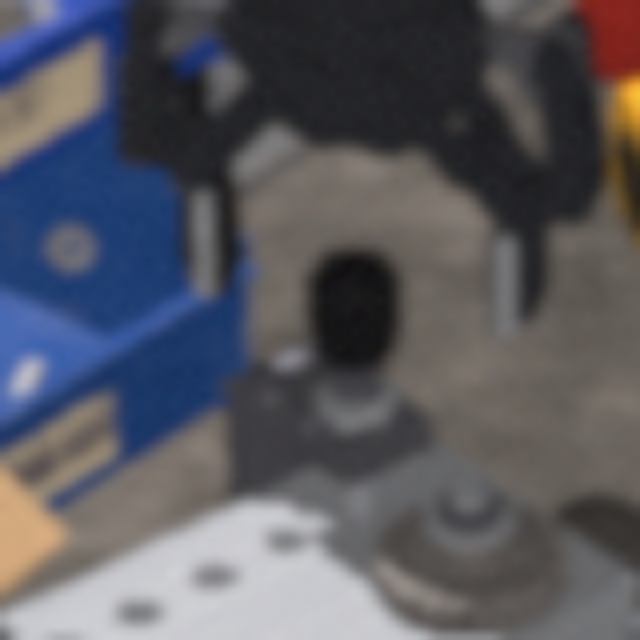

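The knob at (355,310) is centred between the pads at x 210 and 510. Closing now.

Request:
{"fn": "step_arm", "kwargs": {
  "xyz": [
    [0,1.5,-1],
    [0,1.5,-1],
    [0,1.5,-1],
    [0,1.5,-1],
    [0,1.5,-1],
    [0,1.5,-1],
    [0,1.5,-1],
    [0,1.5,-1]
  ],
  "spin": [0,0,0,0,0,0,0,0],
  "fingers": [70,40,0,0,0,0,0,0]
}}

```text
time_s: 14.6
eef_pos: [0.561, 0.0754, 0.114]
eef_rot: [0.696, -0.135, 0.693, 0.135]
wrist_force: [5.5, 3.1, 1.1]
opening: 0.302
```

Request:
{"fn": "step_arm", "kwargs": {
  "xyz": [
    [1,0.4,2],
    [1,0.4,4],
    [1,0.4,6],
    [1,0.4,8],
    [1,0.4,10],
    [1,0.4,10]
  ],
  "spin": [0,0,0,0,0,0],
  "fingers": [0,0,0,0,0,0]
}}

```text
time_s: 15.2
eef_pos: [0.5609, 0.0755, 0.1222]
eef_rot: [0.695, -0.135, 0.693, 0.135]
wrist_force: [6.8, 1.7, -9.7]
opening: 0.306
```

Request:
{"fn": "step_arm", "kwargs": {
  "xyz": [
    [0,0,2],
    [0,0,4],
    [0,0,6],
    [0,0,8],
    [0,0,9],
    [0,0,9]
  ],
  "spin": [0,0,0,0,0,0],
  "fingers": [0,0,0,0,0,0]
}}

```text
time_s: 15.8
eef_pos: [0.5608, 0.0755, 0.1301]
eef_rot: [0.695, -0.135, 0.693, 0.135]
wrist_force: [10.8, 2.0, -15.1]
opening: 0.309
```

Request:
{"fn": "step_arm", "kwargs": {
  "xyz": [
    [0.5,0,1],
    [1,0,2],
    [1,0,2],
    [1,0,2]
  ],
  "spin": [0,0,0,0],
  "fingers": [0,0,0,0]
}}

```text
time_s: 16.2
eef_pos: [0.5607, 0.0755, 0.1302]
eef_rot: [0.694, -0.135, 0.694, 0.136]
wrist_force: [13.0, 1.4, -26.3]
opening: 0.306
```

```bash
python3 - <<'E'
from h import *
o=ctrl.get_obs();print(o['time_s'],o['eef_pos'],o['wrist_force'],o['opening'])
im=eyes.camera('scene')[...,::-1];crop(im,215,220,80,80,8,'s10.png')
E
```

```text
16.2 [0.56074017 0.07553025 0.13016858] [ 12.98536528   1.44203827 -26.2587215 ] 0.3057083488643287
```

View pics/s10.png

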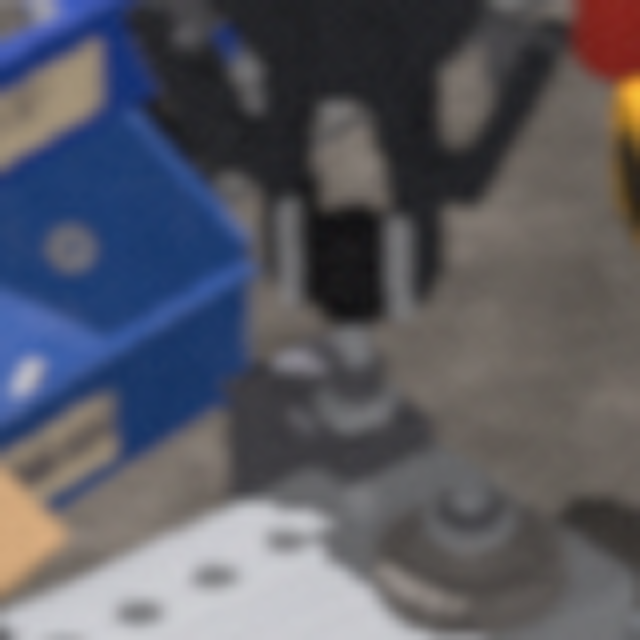

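Request:
{"fn": "step_arm", "kwargs": {
  "xyz": [
    [1,0,-1],
    [1,0,-1],
    [1,0,-1],
    [1,0,-1],
    [1,0,-1],
    [1,0,-1],
    [1,0,-1],
    [1,0,-1],
    [1,0,-1],
    [1,0,-1]
  ],
  "spin": [0,0,0,0,0,0,0,0,0,0],
  "fingers": [0,0,0,0,0,0,0,0,0,0]
}}

```text
time_s: 17.25
eef_pos: [0.561, 0.0756, 0.1301]
eef_rot: [0.693, -0.135, 0.695, 0.136]
wrist_force: [6.5, 1.8, -18.2]
opening: 0.3
```

```bash
python3 - <<'E'
from h import *
o=ctrl.get_obs();print(o['time_s'],o['eef_pos'],o['wrist_force'],o['opening'])
im=eyes.camera('scene')[...,::-1];crop(im,195,160,160,160,4,'s11.png')
im=eyes.camera('top')[...,::-1];crop(im,150,150,290,180,2.7,'t11.png')
E
```

```text
17.25 [0.56099615 0.07555955 0.13011814] [  6.48336958   1.7925455  -18.15054862] 0.2996142904800308
```

View pics/s11.png

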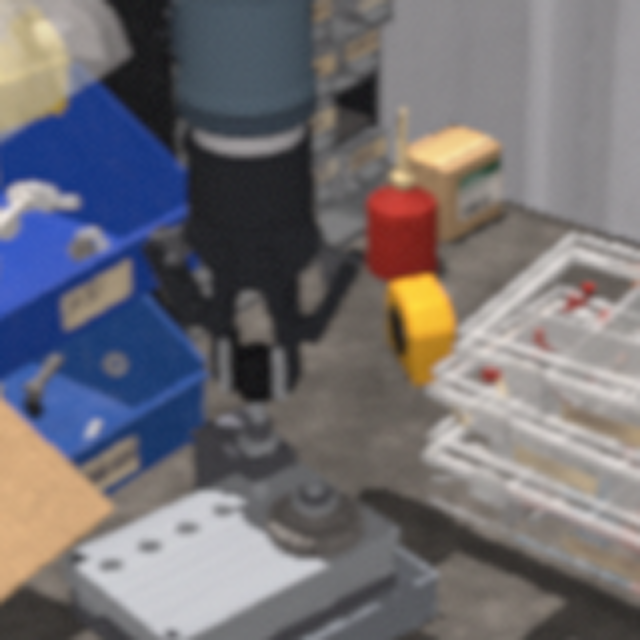

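View pics/t11.png

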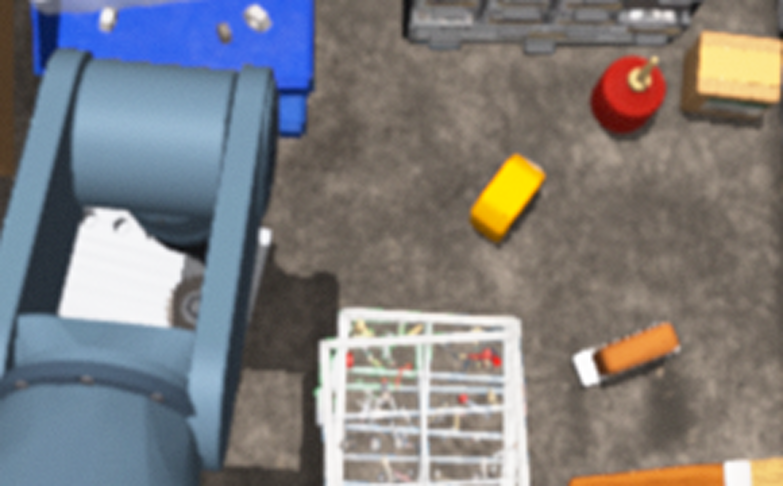

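The knob is held up at its stop. The slide holes are at the same pixels as before, the tape and can have not moved, and the scraper stands on the bench.

```bash
python3 -c "
from bench import hand_in,ctrl
print(hand_in());o=ctrl.get_obs();print(o['time_s'],o['eef_pos'],o['wrist_force'],o['opening'])"
```

```text
the job is handed in; nothing more can be done
None
the job is handed in; nothing more can be done
```

The job is done and handed in at about 17 s: the chips are in the trough and the arm is holding the index pin fully up.

- **Chips and scraper:** I swept the plate once with the scraper, with the pin still home. The camera pictures showed all five chips in the trough and the plate clean. The scraper is back at its original place, standing on the bench.
- **Pin:** I gripped the knob and lifted it 16.1 mm. A further 2 mm of commanded pull raised the force from 15 to 26 N without any movement, so it is at its stop. I then eased off to about 18 N. The position held steady for a second.
- **Slide, tape measure and oil can:** the last pictures showed none of them had moved.
- **Not fully settled:** a small side force of about 6 N on the knob remained, from a grip slightly off centre. The two cameras disagreed by 1–2 mm on where the knob is. I could not see the pin tip directly, so its height comes from the lift and the force.

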